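# Press a tube's end plug home with the bench clamp, then back the jaw off

### The arm

A 7-joint arm with a two-finger parallel gripper is mounted at the origin on the work surface. World frame = base frame: x ahead of the robot, y to its left, z up, the work surface at z = 0. Lengths are in m, angles in degrees, forces in N, time in s.
With the tool pointing down it reaches from about 0.425 to 0.875 m from the base axis. Payload 4.7 kg.
Tool frame: the origin (TCP) lies midway between the tips of the shut fingers; the grasp point (between the pads) lies 19 mm behind it; z points along the fingers, x is the direction in which the jaws open and shut, and the axes are right-handed (so a half turn about z gives the same grasp; the last joint's range is limited). The gripper opens to 87 mm and grips with 3 to 60 N. Pads are 19 mm wide; open, the fingers measure 117 mm over their backs; the gripper's body (75 mm by 190 mm) begins 51 mm behind the grasp point.
Start: joints at [-67.26, 18.392, -4.016, 83.108, 1.295, 78.541, -3.26], TCP at [0.243, 0.603, 0.223] pointing down, gripper open.
Joint ranges: [-163.93, 163.93], [-17.29, 119.83], [-79.2, 71.16], [3.27, 140.29], [-89.18, 269.18], [5.43, 117.66], [-154.24, 154.24]. Speed limits (degrees/s): [147.25, 147.25, 180, 180, 180, 180, 180].

### API

Orientations are given as [roll, pitch, yaw] about the fixed x, y, z axes, in that order (R = Rz(yaw) Ry(pitch) Rx(roll)).
In Python, from cell import telemetry, optics, env gives the robot as it stands.
- The arm moves only by the tool arm_command, never from a script. Its arguments are lists of equal length, an entry for each row: "translation": the shift along the tool's x, y, z in cm, a list of three; "twist": the turn about the tool's z in degrees. In form: {"translation": [[x, y, z], ...], "twist": [twist, ...]}. A call has 1 to 10 rows; each row shifts and turns the pose as measured when the row begins, along the tool's axes as they then stand; what a row does not reach is not made up. A row lasts 1/8 s, in which the tool goes at most 62.5 mm and 10.7 degrees, less where a joint would pass 70% of its speed; a pose out of reach is approached as far as the arm can. A call is refused whole if a number of a shift passes 6.25 or a number of a turn 10.7, either way. A call with a gripper value outside its range is refused whole. "grip" is the opening in per cent of the stroke, from 0 (shut) to 100 (fully open), set as the call begins (left out, the last holds). The fingers move at their own pace and stop on an object; "force" is the grip in N (left out, the last holds). Time passes only in rows, so rows that do not move let the fingers close. It gives the time, the measured TCP pose, the force and the opening at its end, in the units of the state.
- telemetry.get_obs(): the state, without advancing time (a new reading comes with each control period).
- optics.read_camera(name): name is "side" or "top" or "wrist"; returns a dict with "img" (400x640x3 uint8, blue, green, red), "fx", "fy", "cx", "cy" (pixels), "extrinsics" (4x4, takes a point from camera to world coordinates); the wrist camera has in their place "hand_eye" (4x4, takes a point from camera to tool coordinates, whose origin is the TCP and whose axes are the tool frame's). Camera axes: x right, y up, looking along -z (the intrinsics and any distortion apply to the point x, -y, -z); pixel columns grow to the right and rows downward; lengths in m; the calibration is good to about 2 mm. A picture is of the moment at which its call begins: read the wrist's pose just before it. There is no depth.
- env.sign_off(): hands the job in, once; it reports no verdict.
The state is a dict: "time_s": time; "qpos": joint angles; "joint_velocities": joint speeds; "effort": joint torques, N m; "tool_pos": TCP position; "tool_rot": TCP orientation; "force": force on the tool from outside, world axes, zero at the start; "wrist_torque": the same for the moment, N m; "grip_width": finger opening in m.
Only numpy, scipy, OpenCV 4.12 (cv2) and the standard library are available. Lean on these libraries where they do the work, as an engineer would, in place of code of your own. Each camera call takes 0.05 s, during which the arm holds its last target. There are 200 camera calls.

### The job

On the welding bench, one of the two bar clamps has a tube whose black end plug still stands out. Pump that clamp's trigger until its jaw has pressed the plug fully home, then press its release lever and keep it down until the jaw has slid fully back. Work only the trigger and the lever (do not touch the jaw, its bar or the plug), and leave the other clamp closed on its finished tube.

Things in the scene. Friction and masses are not known exactly. Their poses are not given: they have to be found in the camera images.
- trigger (a point): Centre of the top of the trigger's black pad (46 x 36 mm) at rest, 147 mm above the bench, on the clamp to use; a fixed point. x along the clamp towards its jaw, z up. Push the pad straight down 48 mm to its end stop (4 to 15 N); it springs back. A full stroke moves the jaw 20 mm, a shorter one 10 or 0; let it right up before the next. Plug home: it goes rigid part-way (stop at 22 N).
- release (a point): Centre of the top of the release lever's black pad (32 x 36 mm) at rest, on that clamp's head, 98 mm along x from trigger and 99 mm above the bench; a fixed point, same axes. Push the pad down 8 to 10 mm (4 to 8 N; end stop near 11 mm) and hold: a spring slides the jaw all the way back in 1 to 2 s. The trigger must be up meanwhile. It springs up when let go.
- jaw: That clamp's jaw, a grey plate 15 x 44 x 50 mm (x, y, z) on a toothed bar. Origin at the centre of its pressing face, 50 mm above the bench. Along x from trigger the face is at 199 mm fully back, 261 mm with the plug home; it starts 0 to 10 mm forward. The ratchet holds it every 10 mm, so it may drop back by up to 10 mm after a stroke.
- plug: Black plastic end plug in the near end of the 30 mm square steel tube that lies in that clamp against its anvil; square flange 34 x 34 x 6 mm. Origin at the centre of the flange's outer face, which the jaw presses. Along x from trigger it starts at 219 to 231 mm; fully home, flange against the tube, it is at 261 mm. It stays where it is pushed.
- other_jaw: Jaw of the other, identical clamp, which stands beside the first, roughly 0.2 to 0.5 m to its left or right, and is closed on a tube whose plug is already home: leave it as it is. Origin at the centre of its pressing face.

How it is judged:
By the outcome, as a careful person would: the job done as asked, in the order asked, and still so for the second after the job is handed in, with the robot touching nothing.
It also fails if it takes over 51 s, if anything falls off the work surface, if the arm or the gripper's body presses on something with over 40 N, if the wrist force passes 120 N, or if a joint passes its speed limit or range.

## Working session

There is one attempt and no reset: what is moved stays moved. The work goes in short steps, Python scripts to look and compute and a tool call to move; the robot and the scene stay as the last step left them, time stands still between calls to the robot, and variables do not carry over. Pictures are saved under pics/ and viewed, about 8 in all and at most 12, crops included, and the job is handed in when it is done.

Besides the shell and the picture viewer there is one more tool, called after "Emit:" as name([rows], argument=value, ...), one row to a line, values as JSON. arm_command: Moves the arm, as the interface text tells. Its arguments: {"type":"object","properties":{"translation":{"type":"array","items":{"type":"array","items":{"type":"number"}}},"twist":{"type":"array","items":{"type":"number"}},"grip":{"type":"number"},"force":{"type":"number"}},"required":["translation","twist"]}

```bash
mkdir -p pics; ls; cat > h.py <<'E'
import numpy as np, cv2
from cell import telemetry, optics, env
from scipy.spatial.transform import Rotation as R
def cam(n):
    o=telemetry.get_obs(); c=optics.read_camera(n)
    if 'extrinsics' in c: T=np.array(c['extrinsics'])
    else:
        W=np.eye(4);W[:3,:3]=R.from_euler('xyz',o['tool_rot'],degrees=True).as_matrix();W[:3,3]=o['tool_pos'];T=W@np.array(c['hand_eye'])
    c['T']=T; return c
def ray(c,uv,z):
    d=c['T'][:3,:3]@np.array([(uv[0]-c['cx'])/c['fx'],-(uv[1]-c['cy'])/c['fy'],-1]);o=c['T'][:3,3]
    return o+d*(z-o[2])/d[2]
def proj(c,p):
    q=c['T'][:3,:3].T@(np.array(p)-c['T'][:3,3]);return c['cx']-c['fx']*q[0]/q[2],c['cy']+c['fy']*q[1]/q[2]
E
python3 - <<'E'
from h import *
o=telemetry.get_obs();print(o)
for n in('top','side'):
    c=cam(n);cv2.imwrite(f'pics/{n}0.png',c['img']);print({k:v for k,v in c.items() if k!='img'})
E
```

```text
pics
{'time_s': 0.0, 'qpos': array([-67.26110005,  18.4408299 ,  -4.01648782,  83.17602678,
         1.29549453,  78.54120451,  -3.26127397]), 'joint_velocities': array([-0.05420374,  0.00391963, -0.07307892, -0.11349448,  0.00284976,
       -0.03657815, -0.02462934]), 'effort': array([-3.50086236e-05, -4.91299975e+01, -4.04041819e-01, -3.12521768e+01,
       -6.39515393e-02,  4.39902884e-02,  1.88663735e-04]), 'tool_pos': array([0.24259774, 0.60241925, 0.22143174]), 'tool_rot': array([1.79993995e+02, 1.12782999e-01, 6.80706011e+01]), 'force': array([ 0.13317762,  0.51954113, -0.1836369 ]), 'wrist_torque': array([ 0.05162621,  0.00258389, -0.00557116]), 'grip_width': 0.08698975904216183}
{'fx': 438.4837711413153, 'fy': 438.4837711413153, 'cx': 316.3716452904683, 'cy': 205.21087174830626, 'extrinsics': array([[-0.00513987,  0.98947661, -0.14460158,  0.47369517],
       [-0.99995288, -0.00389488,  0.00889155, -0.01998585],
       [ 0.00823477,  0.14464046,  0.98945001,  0.93564426],
       [ 0.        ,  0.        ,  0.        ,  1.        ]]), 'T': array([[-0.00513987,  0.98947661, -0.14460158,  0.47369517],
       [-0.99995288, -0.00389488,  0.00889155, -0.01998585],
       [ 0.00823477,  0.14464046,  0.98945001,  0.93564426],
       [ 0.        ,  0.        ,  0.        ,  1.        ]])}
{'fx': 398.7730587172451, 'fy': 398.7730587172451, 'cx': 322.76800674670557, 'cy': 208.30114495348892, 'extrinsics': array([[-0.95299751,  0.2369341 , -0.18883323,  0.44522068],
       [-0.30230483, -0.70207593,  0.64474892,  0.47720421],
       [ 0.02018774,  0.67152931,  0.74070294,  0.67953139],
       [ 0.        ,  0.        ,  0.        ,  1.        ]]), 'T': array([[-0.95299751,  0.2369341 , -0.18883323,  0.44522068],
       [-0.30230483, -0.70207593,  0.64474892,  0.47720421],
       [ 0.02018774,  0.67152931,  0.74070294,  0.67953139],
       [ 0.        ,  0.        ,  0.        ,  1.        ]])}
```

View pics/top0.png

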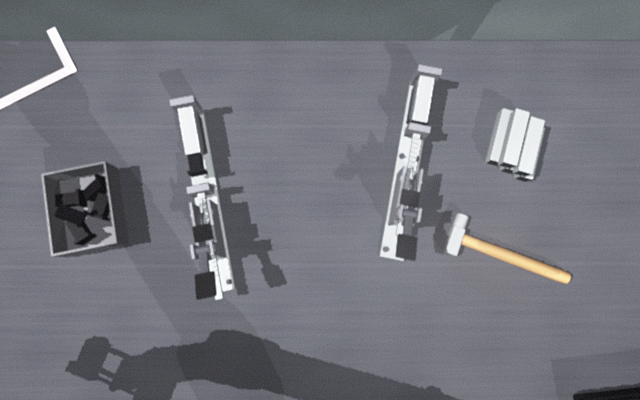

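View pics/side0.png

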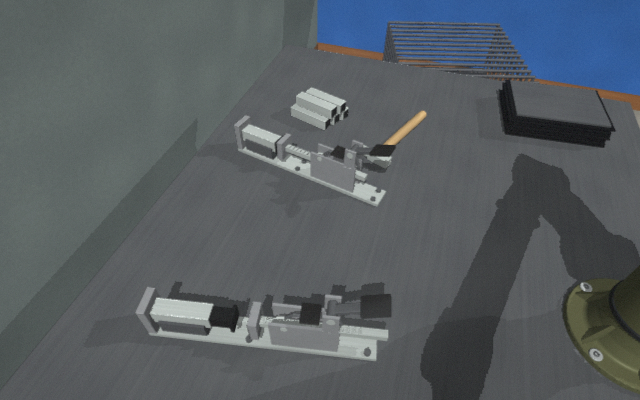

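The left clamp in the top view (at +y) has the protruding plug, black at about (196,163). Its trigger pad is at about (206,285), its release pad at (203,232) and its jaw at (199,188). The right clamp is closed on its tube. Next I'll measure the pads.

```bash
cat > m.py <<'E'
from h import *
def blob(c,p,r=22,th=45):
    g=c['img'].max(2); m=(g<th).astype(np.uint8); x,y=map(int,p)
    k=np.zeros_like(m);k[max(0,y-r):y+r,max(0,x-r):x+r]=1;m=cv2.morphologyEx(m*k,cv2.MORPH_OPEN,np.ones((3,3)))
    n,l,s,ce=cv2.connectedComponentsWithStats(m)
    i=1+np.argmax(s[1:,4]);ct=np.argwhere(l==i)[:,::-1].astype(np.float32)
    return cv2.minAreaRect(ct),s[i]
E
python3 - <<'E'
from m import *
c=cam('top');s=cam('side')
tr,st=blob(c,(206,285));re,s2=blob(c,(203,232),16)
print(tr,st,re,s2)
t=ray(c,tr[0],.147);r=ray(c,re[0],.099)
print(t,r,np.linalg.norm((r-t)[:2]),np.degrees(np.arctan2(*(r-t)[1::-1])))
for p,q in(((376,306),22),((312,313),16)):
    b,ss=blob(s,p,q);print(b,ss,ray(s,b[0],.147 if q==22 else .099))
print(proj(s,t),proj(s,r))
# bar/base line direction: jaw, tube-end
for n,p,z in(('plugflange',(196,175),.05),('anvil',(182,101),.07),('jaw',(199,188),.075)):print(n,ray(c,p,z))
a=c['img'][60:310,140:260];b=s['img'][270:370,130:410]
cv2.imwrite('pics/a.png',np.hstack([cv2.resize(a,None,fx=2.3,fy=2.3)]))
E
```

```text
Traceback (most recent call last):
  File "m.py", line 6, in blob
    i=1+np.argmax(s[1:,4]);ct=np.argwhere(l==i)[:,::-1].astype(np.float32)
        ~~~~~~~~~^^^^^^^^^
ValueError: attempt to get argmax of an empty sequence
```

```bash
python3 - <<'E'
from m import *
c=cam('top');s=cam('side')
print(c['img'].max(2)[270:300:3,186:224:2]);print(c['img'].max(2)[222:244:2,186:222:2])
print(s['img'].max(2)[292:322:3,356:396:3]); print(s['img'].max(2)[300:328:2,296:330:2])
a=c['img'][60:310,140:260]
cv2.imwrite('pics/a.png',cv2.resize(a,None,fx=2.3,fy=2.3))
E
```

```text
[[115 116 116 120 122 125 126 124 125 123 116  85 244 240 239 232 186 251
  249]
 [120 123 124 124 123 109 106  94  71  61  59  46  44  45 125 253 192 249
  248]
 [120 123 124 126  92  48  55  59  57  56  54  50  54  51  99 252 220 243
  250]
 [123 121 118 122 108  50  48  53  52  53  51  57  55  48  68 255 245 209
  251]
 [119 115 116 120 105  58  49  56  51  56  49  53  54  57  61 255 250 192
  251]
 [122 126 121 122 109  50  54  49  53  52  50  52  63  59  50 240 252 208
  249]
 [121 121 120 122 117  51  55  56  49  52  52  50  56  54  47 207 252 242
  230]
 [116 114 122 124 120  49  55  49  54  55  48  55  54  49  46 184 254 247
  156]
 [122 124 120 123 123  72  54  49  50  58  57  51  55  58  48 179 253 253
  156]
 [119 122 119 118 122  70  53  48  50  64  79  90  95 115 170 255 252 252
  187]]
[[138 132 127 178 190  75  91 113 106 142 159 134 157 220  90  86  82 142]
 [136 137 119 163 200  89  73  90  93  78  71  61 116 203 105  87  84 119]
 [141 134 129 123 115  63  53  52  52  52  56  54  56 140  98  82  88 111]
 [133 135 131  89  49  52  60  51  55  52  46  53  58 143 114  8
[... 1422 characters left out ...]
139  40  41  44  40  41  45  43  43  43  45 126 123 121  75]
 [123 122 100  43  44  48  44  44  45  42  44  46  46 131 133  80  78]
 [ 83  86  58  47  46  47  45  42  44  43  42  41  58 118 136  97  82]
 [105 101  65  46  49  43  47  45  45  48  43  41  66 119 131  98  89]
 [103 105  56  47  44  49  47  43  41  45  45  40  79 125 153 153 156]
 [120  88  48  50  49  50  47  44  44  45  49  49  85 110 128 134 142]
 [137 149  48  47  50  47  52  49  50  46  46  49 109 120 125 128 148]
 [107 109  49  50  47  51  51  47  47  52  48  50 117 121 126 143 153]
 [109 110 109 103  96  96  76  74  71  63  62  62 116 123 124 127 143]
 [141 143 143 136 133 133 131 120 123 122 116 120 110 118 126 127 126]]
```

View pics/a.png

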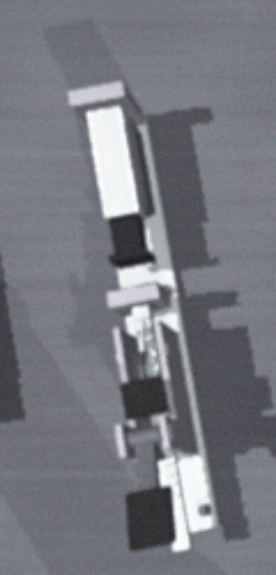

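The enlarged crop confirms it: the trigger pad, release pad, jaw, gap and plug are all visible on this clamp.

```bash
python3 - <<'E'
from m import *
c=cam('top');s=cam('side')
tr,st=blob(c,(206,285),22,80);re,s2=blob(c,(203,232),14,80)
print(tr,st,re,s2)
t=ray(c,tr[0],.147);r=ray(c,re[0],.099)
print(t,r,np.linalg.norm((r-t)[:2]),np.degrees(np.arctan2(*(r-t)[1::-1])))
for p,q,th in(((376,306),22,65),((312,313),14,56)):
    b,ss=blob(s,p,q,th);print(b,ss,ray(s,b[0],.147 if q==22 else .099))
print(proj(s,t),proj(s,r))
E
```

```text
((204.71722412109375, 284.88934326171875), (25.44054412841797, 19.55571937561035), 84.80557250976562) [195 272  21  27 480] ((202.32432556152344, 232.94593811035156), (17.755088806152344, 18.412687301635742), 80.53767395019531) [193 224  20  19 297]
[0.44743545 0.17096435 0.147     ] [0.54337941 0.19022202 0.099     ] 0.09785755481798522 11.34947576639682
((375.0, 305.5), (23.0, 30.0), 90.0) [360 294  31  24 692] [0.44891551 0.17411846 0.147     ]
((310.2052307128906, 312.960693359375), (18.899410247802734, 20.485374450683594), 7.594643592834473) [300 303  21  21 384] [0.54434276 0.19189205 0.099     ]
(np.float64(376.436865799141), np.float64(303.95738946623544)) (np.float64(311.1185799097667), np.float64(312.218562751606))
```

```bash
cat > plan.py <<'E'
import sys
from h import *
# target x y z yaw n
x,y,z,yaw,n=map(float,sys.argv[1:]);n=int(n)
o=telemetry.get_obs();p=np.array(o['tool_pos']);w=o['tool_rot'][2]
print(o['time_s'],p,o['tool_rot'],o['force'])
d=(np.array([x,y,z])-p)/n;dw=((yaw-w+180)%360-180)/n
T,W=[],[]
for i in range(n):
    M=R.from_euler('xyz',[180,0,w+i*dw],degrees=True).as_matrix()
    T.append([round(float(v),2) for v in M.T@d*100]);W.append(round(-dw,2))
print(T,W)
E
python3 plan.py .448 .1725 .2 101 10
```

```text
0.4 [0.24278105 0.60288736 0.22242126] [1.79997578e+02 1.25459855e-02 6.80690749e+01] [ 0.61713932  0.51056242 -0.95516583]
[[-3.23, 3.51, 0.22], [-3.42, 3.32, 0.22], [-3.61, 3.12, 0.22], [-3.78, 2.91, 0.22], [-3.94, 2.68, 0.22], [-4.09, 2.45, 0.22], [-4.22, 2.21, 0.22], [-4.34, 1.97, 0.22], [-4.45, 1.71, 0.22], [-4.54, 1.46, 0.22]] [np.float64(-3.29), np.float64(-3.29), np.float64(-3.29), np.float64(-3.29), np.float64(-3.29), np.float64(-3.29), np.float64(-3.29), np.float64(-3.29), np.float64(-3.29), np.float64(-3.29)]
```

Emit:
arm_command([
  [-3.2,3.5,0.2],
  [-3.4,3.3,0.2],
  [-3.6,3.1,0.2],
  [-3.8,2.9,0.2],
  [-3.9,2.7,0.2],
  [-4.1,2.5,0.2],
  [-4.2,2.2,0.2],
  [-4.3,2.0,0.2],
  [-4.5,1.7,0.2],
  [-4.5,1.5,0.2],
], twist=[-3.3,-3.3,-3.3,-3.3,-3.3,-3.3,-3.3,-3.3,-3.3,-3.3], grip=0)

```text
time_s: 1.65
tool_pos: [0.4577, 0.1674, 0.2021]
tool_rot: [179.8, -0.3, 102.7]
force: [1.9, -0.1, -0.4]
grip_width: 0.0013
```

```bash
python3 plan.py .448 .1725 .18 101 3; python3 - <<'E'
from h import *
c=cam('wrist');cv2.imwrite('pics/w.png',c['img'])
for p in((.448,.1725,.147),(.544,.191,.099)):print(proj(c,p))
E
```

```text
1.65 [0.45770794 0.16738329 0.20208061] [179.76998791  -0.26957285 102.65551501] [ 1.93719649 -0.10631    -0.39769008]
[[0.24, -0.28, 0.74], [0.23, -0.28, 0.74], [0.23, -0.28, 0.74]] [np.float64(0.55), np.float64(0.55), np.float64(0.55)]
(np.float64(327.4896590713164), np.float64(205.58779700014415))
(np.float64(322.41139620436684), np.float64(280.84839632559624))
```

View pics/w.png

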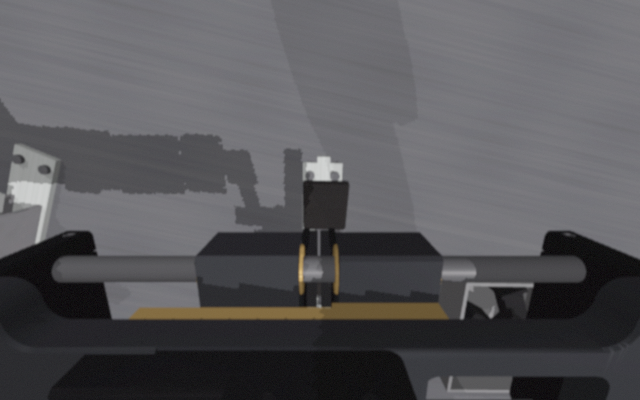

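The wrist view shows the trigger pad centred at about (326,205). My estimate projects to (327,206), so they agree. I'll centre and approach.

Emit:
arm_command([
  [0.25,-0.3,0.7],
  [0.25,-0.3,0.7],
  [0.2,-0.3,0.7],
  [0,0,0],
], twist=[0.5,0.5,0.5,0])

```text
time_s: 2.2
tool_pos: [0.4488, 0.1668, 0.1793]
tool_rot: [179.8, -0.1, 100.7]
force: [-0.3, -1.3, 0.8]
grip_width: 0.0004
```

```bash
python3 plan.py .448 .1725 .150 101 4
```

```text
2.2 [0.4487531  0.16676472 0.17927693] [ 1.79777778e+02 -7.91838437e-02  1.00711821e+02] [-0.29331446 -1.26845234  0.83301255]
[[0.14, 0.01, 0.73], [0.14, 0.01, 0.73], [0.14, 0.01, 0.73], [0.14, 0.01, 0.73]] [np.float64(-0.07), np.float64(-0.07), np.float64(-0.07), np.float64(-0.07)]
```

Emit:
arm_command([
  [0.3,0,0.7],
  [0.2,0,0.7],
  [0.1,0,0.7],
  [0,0,0.6],
  [0,0,0.6],
  [0,0,0.6],
], twist=[0,0,0,0,0,0])

```text
time_s: 2.95
tool_pos: [0.4479, 0.1746, 0.1386]
tool_rot: [179.7, -0.1, 100.8]
force: [-0.5, -0.7, 3.1]
grip_width: 0.0005
```

Emit:
arm_command([
  [0,0,0.8],
  [0,0,0.8],
  [0,0,0.8],
  [0,0,0.8],
], twist=[0,0,0,0])

```text
time_s: 3.45
tool_pos: [0.4467, 0.1745, 0.1079]
tool_rot: [179.9, -0.2, 100.8]
force: [-1.0, -1.4, 10.0]
grip_width: 0.0002
```

Emit:
arm_command([
  [0,0,0.6],
  [0,0,0.5],
  [0,0,0.4],
], twist=[0,0,0])

```text
time_s: 3.82
tool_pos: [0.4481, 0.1748, 0.1018]
tool_rot: [179.8, -0.3, 100.7]
force: [-14.7, -6.2, 36.7]
grip_width: 0.0005
```

Emit:
arm_command([
  [0,0,-1.0],
  [0,0,-1.2],
  [0,0,-1.2],
  [0,0,-1.2],
  [0,0,-0.9],
  [0,0,0],
], twist=[0,0,0,0,0,0])

```text
time_s: 4.58
tool_pos: [0.4484, 0.1743, 0.1598]
tool_rot: [179.8, -0.3, 100.7]
force: [0.0, 0.1, -0.1]
grip_width: 0.0006
```

```bash
python3 - <<'E'
from h import *
c=cam('top');a=c['img'][60:310,140:260]
cv2.imwrite('pics/b.png',cv2.resize(a,None,fx=2.3,fy=2.3))
t=np.array([.448,.1725]);u=np.array([np.cos(np.radians(11)),np.sin(np.radians(11))])
# predicted px of face edge (top z=.075) at distances
for d in(199,209,219,229,239,249,261):
    q=t+u*d/1000;x,y=proj(c,[*q,.075]);print(d,round((x-140)*2.3),round((y-60)*2.3))
print(telemetry.get_obs()['force'])
E
```

```text
199 131 285
209 129 274
219 127 263
229 125 252
239 123 241
249 122 230
261 119 217
[ 0.7959286   1.15116589 -0.12873623]
```

View pics/b.png

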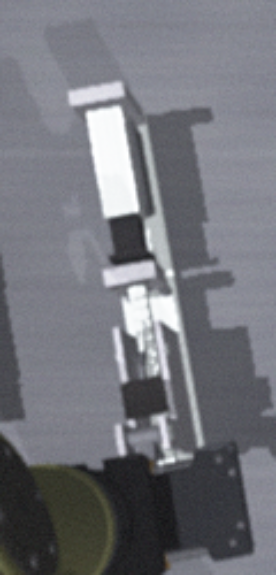

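After the first stroke the jaw's front edge is at crop row ~263, about 219 mm, and it is now touching the plug. That was a full 20 mm stroke, with the stop near z = 0.102.

Emit:
arm_command([
  [0,0,0.9],
  [0,0,0.9],
  [0,0,0.9],
  [0,0,0.9],
  [0,0,0.8],
  [0,0,0.7],
  [0,0,0.3],
], twist=[0,0,0,0,0,0,0])

```text
time_s: 5.5
tool_pos: [0.4464, 0.174, 0.1048]
tool_rot: [-179.9, -0.3, 100.7]
force: [-3.6, -1.3, 11.0]
grip_width: 0.0002
```

Emit:
arm_command([
  [0,0,0.2],
  [0,0,0.2],
], twist=[0,0])

```text
time_s: 5.75
tool_pos: [0.447, 0.1742, 0.1023]
tool_rot: [-179.9, -0.4, 100.7]
force: [-4.7, -2.3, 19.4]
grip_width: 0.0003
```

Emit:
arm_command([
  [0,0,0.2],
], twist=[0])

```text
time_s: 5.88
tool_pos: [0.4471, 0.1742, 0.1022]
tool_rot: [-179.9, -0.4, 100.7]
force: [-7.5, -3.8, 23.2]
grip_width: 0.0008
```

Emit:
arm_command([
  [0,0,-1.0],
  [0,0,-1.2],
  [0,0,-1.2],
  [0,0,-1.2],
  [0,0,-0.9],
  [0,0,0],
], twist=[0,0,0,0,0,0])

```text
time_s: 6.62
tool_pos: [0.4468, 0.1736, 0.1586]
tool_rot: [-179.8, -0.3, 100.7]
force: [0.5, -0.6, -0.5]
grip_width: 0.0
```

Emit:
arm_command([
  [0,0,0.9],
  [0,0,0.9],
  [0,0,0.9],
], twist=[0,0,0])

```text
time_s: 7.0
tool_pos: [0.4454, 0.1735, 0.1298]
tool_rot: [-179.6, -0.3, 100.7]
force: [-4.8, -1.3, 8.8]
grip_width: 0.0009
```

Emit:
arm_command([
  [0,0,0.9],
  [0,0,0.8],
], twist=[0,0])

```text
time_s: 7.25
tool_pos: [0.444, 0.1732, 0.1126]
tool_rot: [-179.5, -0.3, 100.7]
force: [-3.3, -0.9, 14.0]
grip_width: 0.0005
```

Emit:
arm_command([
  [0,0,0.6],
  [0,0,0.3],
], twist=[0,0])

```text
time_s: 7.5
tool_pos: [0.445, 0.1734, 0.1049]
tool_rot: [-179.6, -0.4, 100.7]
force: [-2.6, -1.4, 12.0]
grip_width: 0.0003
```

Emit:
arm_command([
  [0,0,0.2],
  [0,0,0.15],
], twist=[0,0])

```text
time_s: 7.75
tool_pos: [0.4455, 0.1735, 0.1022]
tool_rot: [-179.6, -0.4, 100.7]
force: [-3.5, -1.2, 12.7]
grip_width: 0.0005
```

Emit:
arm_command([
  [0,0,0.2],
  [0,0,0.1],
], twist=[0,0])

```text
time_s: 8.0
tool_pos: [0.4456, 0.1736, 0.102]
tool_rot: [-179.6, -0.4, 100.7]
force: [-5.3, -1.9, 14.7]
grip_width: 0.0003
```

Emit:
arm_command([
  [0.0,0.1,-1.0],
  [0,0.1,-1.2],
  [0,0,-1.2],
  [0,0,-1.2],
  [0,0,-0.9],
  [0,0,0],
], twist=[0,0,0,0,0,0])

```text
time_s: 8.75
tool_pos: [0.4476, 0.1733, 0.1584]
tool_rot: [-179.5, -0.4, 100.6]
force: [-0.3, 0.1, -0.1]
grip_width: 0.0005
```

```bash
python3 - <<'E'
from h import *
c=cam('top');a=c['img'][60:310,140:260]
cv2.imwrite('pics/c.png',cv2.resize(a,None,fx=2.3,fy=2.3))
E
```

```text
(no output)
```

View pics/c.png

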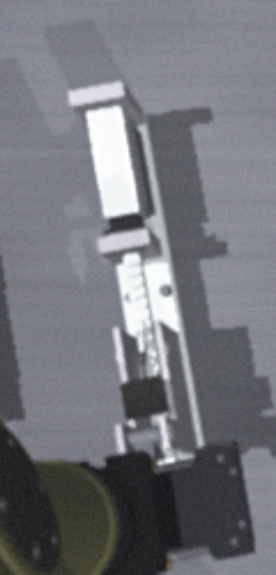

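The jaw's front edge is now at row ~232, about 248 mm, with black plug still showing. About 12 mm remains, so the next stroke should go rigid part-way and I'll take it gently.

Emit:
arm_command([
  [0,0,0.9],
  [0,0,0.9],
  [0,0,0.7],
], twist=[0,0,0])

```text
time_s: 9.18
tool_pos: [0.4455, 0.173, 0.1313]
tool_rot: [-179.2, -0.3, 100.7]
force: [-5.6, -1.6, 11.3]
grip_width: 0.0003
```

Emit:
arm_command([
  [0,0,0.4],
  [0,0,0.3],
], twist=[0,0])

```text
time_s: 9.43
tool_pos: [0.4443, 0.1727, 0.1246]
tool_rot: [-179.0, -0.3, 100.7]
force: [-3.9, -1.5, 11.8]
grip_width: 0.0005
```

Emit:
arm_command([
  [0,0,0.3],
], twist=[0])

```text
time_s: 9.55
tool_pos: [0.4441, 0.1727, 0.1225]
tool_rot: [-179.0, -0.3, 100.7]
force: [-4.1, -1.9, 13.9]
grip_width: 0.0004
```

Emit:
arm_command([
  [0,0,0.3],
], twist=[0])

```text
time_s: 9.68
tool_pos: [0.444, 0.1727, 0.1205]
tool_rot: [-179.0, -0.4, 100.7]
force: [-4.5, -2.4, 13.3]
grip_width: 0.0006
```

Emit:
arm_command([
  [0,0,0.3],
], twist=[0])

```text
time_s: 9.8
tool_pos: [0.4438, 0.1726, 0.1182]
tool_rot: [-178.9, -0.4, 100.6]
force: [-3.8, -1.3, 11.4]
grip_width: 0.0004
```

Emit:
arm_command([
  [0,0,0.2],
], twist=[0])

```text
time_s: 9.93
tool_pos: [0.4438, 0.1726, 0.1169]
tool_rot: [-178.9, -0.4, 100.6]
force: [-3.5, -1.0, 10.3]
grip_width: 0.0001
```

Emit:
arm_command([
  [0,0,0.2],
], twist=[0])

```text
time_s: 10.05
tool_pos: [0.4438, 0.1726, 0.1155]
tool_rot: [-178.9, -0.4, 100.6]
force: [-3.5, -2.3, 11.2]
grip_width: 0.0008
```

Emit:
arm_command([
  [0,0,0.25],
  [0,0,0.2],
], twist=[0,0])

```text
time_s: 10.3
tool_pos: [0.4439, 0.1727, 0.1135]
tool_rot: [-178.9, -0.4, 100.6]
force: [-6.1, -2.6, 17.5]
grip_width: 0.0004
```

Emit:
arm_command([
  [0,0,0.2],
], twist=[0])

```text
time_s: 10.42
tool_pos: [0.4439, 0.1727, 0.1132]
tool_rot: [-178.9, -0.5, 100.6]
force: [-6.4, -2.3, 19.2]
grip_width: 0.0006
```

Emit:
arm_command([
  [0,0,0.2],
], twist=[0])

```text
time_s: 10.55
tool_pos: [0.4439, 0.1727, 0.113]
tool_rot: [-178.9, -0.5, 100.6]
force: [-6.0, -3.3, 18.9]
grip_width: 0.0008
```

Emit:
arm_command([
  [0,0,0.3],
], twist=[0])

```text
time_s: 10.68
tool_pos: [0.4439, 0.1727, 0.1123]
tool_rot: [-178.9, -0.5, 100.6]
force: [-8.5, -3.0, 24.0]
grip_width: 0.0005
```

```bash
python3 - <<'E'
from h import *
c=cam('top');a=c['img'][60:310,140:260];s=cam('side')['img'][270:370,130:410]
print(telemetry.get_obs()['force'])
a=cv2.resize(a,None,fx=2.3,fy=2.3);s=cv2.resize(s,None,fx=1.8,fy=1.8)
k=np.zeros((a.shape[0],a.shape[1]+s.shape[1],3),np.uint8);k[:,:a.shape[1]]=a;k[:s.shape[0],a.shape[1]:]=s
cv2.imwrite('pics/d.png',k)
E
```

```text
[-7.18645938 -2.79590266 21.89614037]
```

View pics/d.png

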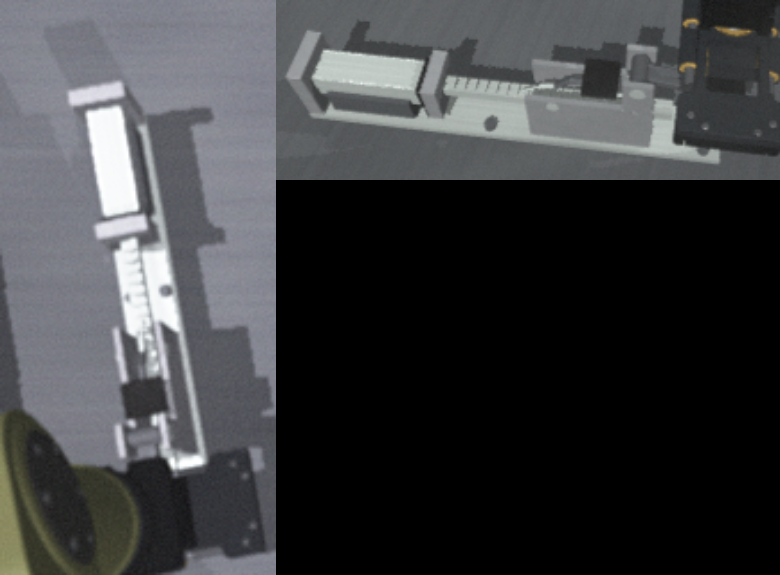

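The plug is home. The jaw edge is at row ~217, which is the predicted 261 mm, the flange is against the tube, and the trigger was rigid at 22–24 N. Now I'll lift and go to the release lever.

Emit:
arm_command([
  [0,0,-1.0],
  [0,0,-1.2],
  [0,0,-1.2],
  [0,0,-1.2],
  [0,0,-1.2],
  [0,0,0],
], twist=[0,0,0,0,0,0])

```text
time_s: 11.52
tool_pos: [0.4449, 0.1721, 0.172]
tool_rot: [-178.8, -0.5, 100.6]
force: [1.0, 0.4, 0.7]
grip_width: 0.0004
```

```bash
python3 plan.py .544 .191 .165 101 6
```

```text
11.525 [0.4448508  0.17211319 0.17201072] [-178.80470977   -0.48442664  100.60352564] [0.95517373 0.35865167 0.67190881]
[[0.01, 1.68, 0.12], [0.0, 1.68, 0.12], [0.0, 1.68, 0.12], [-0.0, 1.68, 0.12], [-0.0, 1.68, 0.12], [-0.0, 1.68, 0.12]] [np.float64(-0.07), np.float64(-0.07), np.float64(-0.07), np.float64(-0.07), np.float64(-0.07), np.float64(-0.07)]
```

Emit:
arm_command([
  [0,1.7,0.1],
  [0,1.7,0.1],
  [0,1.7,0.1],
  [0,1.7,0.1],
  [0,1.7,0.1],
  [0,1.6,0.1],
  [0,0,0],
], twist=[0,0,0,0,0,0,0])

```text
time_s: 12.4
tool_pos: [0.5506, 0.1911, 0.1582]
tool_rot: [-178.6, -0.3, 100.6]
force: [0.0, 0.2, -0.5]
grip_width: 0.0005
```

```bash
python3 plan.py .544 .191 .11 101 5; python3 - <<'E'
from m import *
c=cam('wrist');cv2.imwrite('pics/e.png',c['img'])
print(proj(c,(.448,.1725,.147)),proj(c,(.544,.191,.099)))
E
```

```text
12.4 [0.55055518 0.19108963 0.15817837] [-178.57638712   -0.28491026  100.61870422] [ 0.02910719  0.18415276 -0.53012637]
[[0.02, -0.13, 0.96], [0.02, -0.13, 0.96], [0.02, -0.13, 0.96], [0.02, -0.13, 0.96], [0.02, -0.13, 0.96]] [np.float64(-0.08), np.float64(-0.08), np.float64(-0.08), np.float64(-0.08), np.float64(-0.08)]
(np.float64(320.0061818454928), np.float64(66.92858519436172)) (np.float64(319.98476032426976), np.float64(208.3550215705072))
```

View pics/e.png

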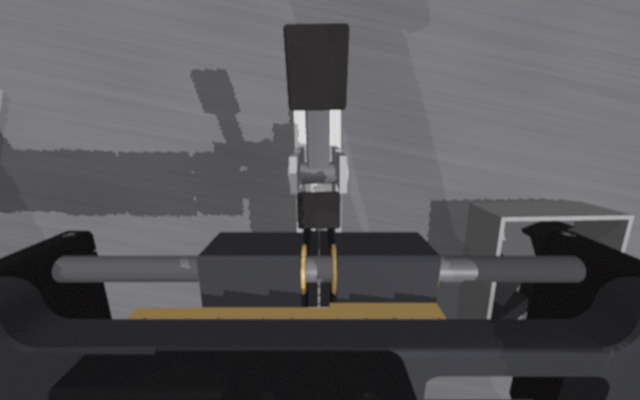

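The wrist view shows the release pad at about (320,210), matching the projection of (320,208), and the trigger is up. Descending.

Emit:
arm_command([
  [0,-0.3,0.9],
  [0,-0.2,1.0],
  [0,-0.1,1.0],
  [0,-0.1,1.0],
  [0,0,0.7],
], twist=[0,0,0,0,0])

```text
time_s: 13.08
tool_pos: [0.5393, 0.1895, 0.1089]
tool_rot: [-178.5, -0.3, 100.7]
force: [0.1, -0.2, -0.4]
grip_width: 0.0007
```

Emit:
arm_command([
  [0,0.3,0.2],
  [0,0.2,0.3],
  [0,0,0.3],
], twist=[0,0,0])

```text
time_s: 13.45
tool_pos: [0.5447, 0.1905, 0.1002]
tool_rot: [-178.5, -0.3, 100.7]
force: [0.4, 0.2, -0.2]
grip_width: 0.0004
```

Emit:
arm_command([
  [0,0,0.3],
  [0,0,0.2],
], twist=[0,0])

```text
time_s: 13.7
tool_pos: [0.5434, 0.1904, 0.0972]
tool_rot: [-178.3, -0.3, 100.7]
force: [-4.2, -2.4, 9.1]
grip_width: 0.0006
```

Emit:
arm_command([
  [0,0,0.2],
  [0,0,0.2],
], twist=[0,0])

```text
time_s: 13.95
tool_pos: [0.5424, 0.1901, 0.0955]
tool_rot: [-178.2, -0.4, 100.7]
force: [-4.4, -1.5, 6.5]
grip_width: 0.0003
```

Emit:
arm_command([
  [0,0,0.2],
  [0,0,0.2],
], twist=[0,0])

```text
time_s: 14.2
tool_pos: [0.5412, 0.1899, 0.0933]
tool_rot: [-178.1, -0.4, 100.7]
force: [-3.6, -1.9, 6.0]
grip_width: 0.0009
```

Emit:
arm_command([
  [0,0.05,0.2],
  [0,0.05,0.2],
], twist=[0,0])

```text
time_s: 14.45
tool_pos: [0.5401, 0.1897, 0.0909]
tool_rot: [-177.8, -0.5, 100.6]
force: [-4.9, -2.3, 6.2]
grip_width: 0.0005
```

Emit:
arm_command([
  [0,0.05,0.15],
  [0,0.05,0.1],
], twist=[0,0])

```text
time_s: 14.7
tool_pos: [0.5398, 0.1896, 0.0903]
tool_rot: [-177.6, -0.5, 100.6]
force: [-2.9, -1.5, 8.2]
grip_width: 0.0004
```

Holding, then checking the jaw.

Emit:
arm_command([
  [0,0,0.1],
  [0,0,0.05],
  [0,0,0.05],
  [0,0,0.05],
  [0,0,0.05],
  [0,0,0.05],
  [0,0,0.05],
  [0,0,0.05],
], twist=[0,0,0,0,0,0,0,0])

```text
time_s: 15.7
tool_pos: [0.5417, 0.19, 0.0945]
tool_rot: [-177.9, -0.7, 100.6]
force: [-1.9, -0.8, 5.6]
grip_width: 0.0007
```

Emit:
arm_command([
  [0,0,0.05],
  [0,0,0.05],
  [0,0,0.05],
  [0,0,0.05],
  [0,0,0.05],
  [0,0,0.05],
  [0,0,0.05],
  [0,0,0.05],
], twist=[0,0,0,0,0,0,0,0])

```text
time_s: 16.7
tool_pos: [0.5422, 0.1901, 0.0953]
tool_rot: [-178.0, -0.8, 100.6]
force: [-2.3, -0.3, 5.2]
grip_width: 0.0004
```

```bash
python3 - <<'E'
from h import *
c=cam('top');a=c['img'][60:310,140:260];s=cam('side')['img'][270:370,130:410]
print(telemetry.get_obs()['force'])
a=cv2.resize(a,None,fx=2.3,fy=2.3);s=cv2.resize(s,None,fx=1.8,fy=1.8)
k=np.zeros((a.shape[0],a.shape[1]+s.shape[1],3),np.uint8);k[:,:a.shape[1]]=a;k[:s.shape[0],a.shape[1]:]=s
cv2.imwrite('pics/f.png',k)
E
```

```text
[-2.00215279 -0.65572183  4.26471273]
```

View pics/f.png

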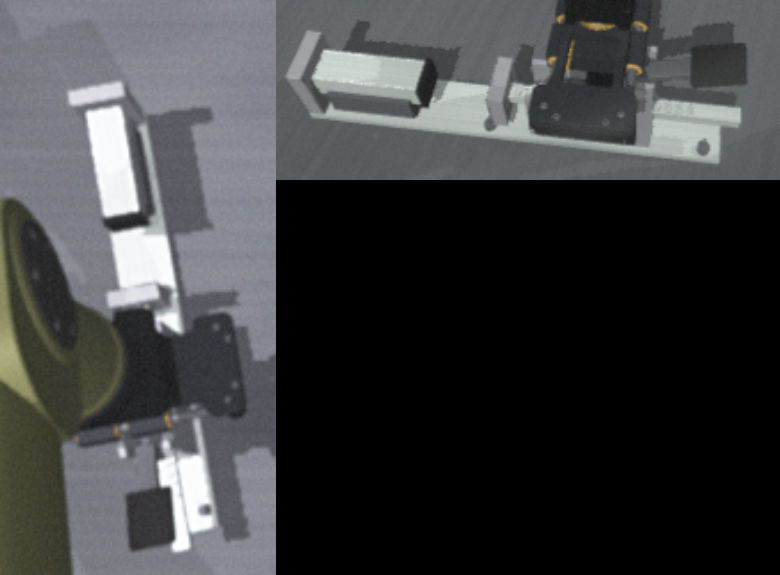

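The jaw has slid back, with its edge at row ~286, about 199 mm. But the lever crept up during the hold, so I'll press again with a firmer hold to be sure it's fully back.

Emit:
arm_command([
  [0,0,0.25],
  [0,0,0.25],
  [0,0,0.25],
  [0,0,0.2],
], twist=[0,0,0,0])

```text
time_s: 17.3
tool_pos: [0.5398, 0.1897, 0.0899]
tool_rot: [-177.7, -0.8, 100.6]
force: [-6.2, -2.5, 16.7]
grip_width: 0.0006
```

Emit:
arm_command([
  [0,0,0.15],
  [0,0,0.12],
  [0,0,0.12],
], twist=[0,0,0])

```text
time_s: 17.68
tool_pos: [0.5397, 0.1896, 0.0902]
tool_rot: [-177.8, -0.9, 100.6]
force: [-3.4, -0.8, 9.4]
grip_width: 0.0006
```

Emit:
arm_command([
  [0,0,0.13],
  [0,0,0.13],
  [0,0,0.13],
  [0,0,0.13],
  [0,0,0.13],
], twist=[0,0,0,0,0])

```text
time_s: 18.3
tool_pos: [0.5397, 0.1897, 0.0902]
tool_rot: [-177.8, -1.0, 100.6]
force: [-4.4, -0.7, 10.1]
grip_width: 0.0005
```

Emit:
arm_command([
  [0,0,0.13],
  [0,0,0.13],
  [0,0,0.13],
  [0,0,0.13],
  [0,0,0.13],
  [0,0,0.13],
  [0,0,0.13],
  [0,0,0.13],
], twist=[0,0,0,0,0,0,0,0])

```text
time_s: 19.3
tool_pos: [0.5398, 0.1897, 0.0902]
tool_rot: [-177.9, -1.2, 100.5]
force: [-3.3, -1.4, 11.3]
grip_width: 0.0004
```

Emit:
arm_command([
  [0,0,-0.6],
  [0,0,-1.2],
  [0,0,-2],
  [0,0,-2],
  [0,0,-3],
  [0,0,-3],
  [0,0,-3],
  [0,0,0],
], twist=[0,0,0,0,0,0,0,0])

```text
time_s: 20.3
tool_pos: [0.5458, 0.1875, 0.2428]
tool_rot: [-177.8, -1.2, 100.5]
force: [-0.3, -0.2, 0.4]
grip_width: 0.0003
```

Emit:
arm_command([
  [4,0,0],
  [4,0,0],
  [4,0,0],
  [4,0,0],
  [4,0,0],
  [0,0,0],
], twist=[0,0,0,0,0,0])

```text
time_s: 21.05
tool_pos: [0.5059, 0.3876, 0.2392]
tool_rot: [-177.3, -0.9, 100.3]
force: [-0.5, 0.7, -0.4]
grip_width: 0.0001
```

```bash
python3 - <<'E'
from h import *
c=cam('top');a=c['img'][60:310,140:450]
cv2.imwrite('pics/g.png',cv2.resize(a,None,fx=2.3,fy=2.3))
print(telemetry.get_obs()['force'])
E
```

```text
[-0.13576288 -1.18712474 -0.6130139 ]
```

View pics/g.png

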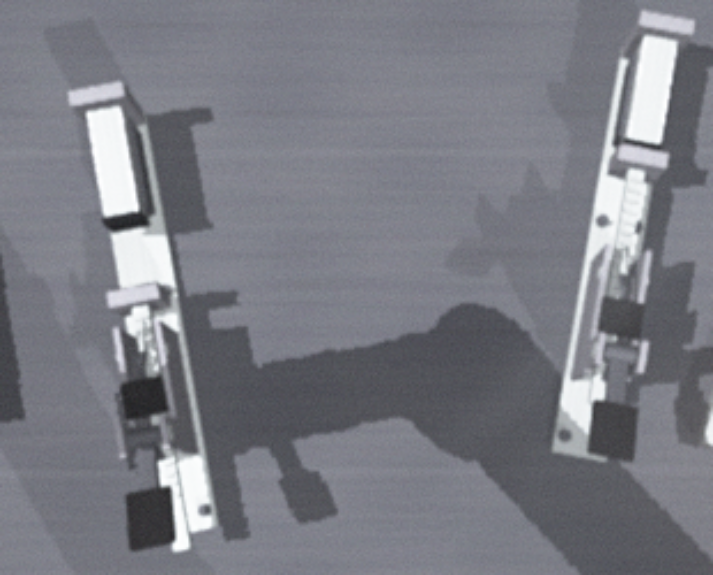

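The jaw is fully back (row ~286, same as after the first press) and the plug flange is flush against the tube. The trigger and lever are up, and the other clamp is still closed. Handing in.

```bash
python3 -c "
from h import *
print(env.sign_off())"
```

```text
the job is handed in; nothing more can be done
None
```

The job is done and handed in at about 21 s of the 51 s allowed. I worked the left clamp (at +y), the one whose plug stood out.

- **Pumping:** I gave three full trigger strokes. The fourth went rigid part-way at 22–24 N, slightly over the 22 N stop value. The top view then put the jaw face at about 261 mm, with the plug flange against the tube.
- **Release:** I pressed the lever twice. During the first hold it crept up about 5 mm, although the jaw had already slid back. I pressed again and held it at the bottom for about 2 s.
- **Final check:** The last top view shows the jaw at about 199 mm, which is fully back. The plug is flush, both pads are up, the other clamp is still closed on its tube, and the arm is clear of everything.

**Forces that ran high:**
- The first trigger stroke hit its end stop harder than intended, with a reading of about 37 N through the fingertips. That is under the 40 N limit, and later strokes were gentler.
- The second lever press briefly reached about 17 N, then held at 9–11 N, above the 4–8 N given for the lever. I think it was on its end stop.

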